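# Pin the screen shaker's link and snap the keeper loop shut

### The job

Secure the link on the shaker stand: take the red-handled hitch pin out of its wooden block, feel for the cross hole in the flatted shaft end and gently push the pin down through it until the collar sits fully home, with the open wire loop pointing off the free end of the shaft. Then press the sprung loop down over the shaft end until it has snapped right under the shaft, and let go. Never press with more than about 25 N, and leave the steel cup, the tin and the brass weight alone.

Things in the scene. Friction and masses are not known exactly. Their poses are not given: they have to be found in the camera images.
- stand: Green cast stand fixed to the desk, base plate 100 x 80 x 8 mm (x -22 to +78 mm). Origin on the desk top right below the nominal hole; z up; -x points along the horizontal shaft to its free end, y across the shaft. The shaft ends in a steel block with flats, 20 mm wide (y), 16 mm thick (z 52 to 68 mm), with a vertical cross hole.
- lug_top (a point): Top of the stand's lug, 43 mm behind the nominal hole and 80 mm above the desk. Between it and the shaft end, from 24 mm behind the hole, are a brass washer and a link eye of radius 17 mm about the shaft's axis, with an arm sloping down to y = +80 mm. All fixed.
- hole_nominal (a point): Fixed point of the stand (same axes): nominal centre of the hole's upper mouth, on the flat top, 68 mm above the desk. The hole is 9.6 mm wide, right through. The shaft has end play that is NOT reported: the true hole lies somewhere from 2 to 13 mm further out along -x than this point (in y it is true). The shaft is held by 40 N of friction.
- hole_middle (a point): Fixed point of the stand, nominal centre of the hole half way down, 8 mm below its mouth. Near here a sprung brass ball bears on the pin from +y: the pin's tip enters about 5 mm freely, then pushing it past the ball and home takes about 4 to 10 N, to the stop of its collar on the flat top.
- end_nominal (a point): Fixed point of the stand, nominal centre of the shaft's free end face (20 x 16 mm, upright), 14 mm from the hole's centre and 60 mm above the desk. It is really 2 to 13 mm further out, as the hole is: it is always 14 mm from the hole's centre.
- pin_block: Wooden parking block fixed to the desk, 70 (x) x 50 (y) x 36 (z) mm, origin under its centre. The pin stands in the loose 10.5 mm hole in the middle of its top at the start.
- hitch_pin: Loose hitch pin, about 0.1 kg. Origin on its axis at the underside of its collar, which rests on the block at first and on the shaft's flat top when home; z up. Shank 8 mm in diameter, z 0 to -26 mm, the last 1 mm tapered to a blunt 7 mm tip. Collar 16 (x) x 20 (y) mm, z 0 to 9 mm. The wire loop points to the pin's -x: -x of pin and stand must agree.
- handle (a point): Middle of the pin's red handle, 25 mm above the pin's origin. The handle is 15 (x) x 12 (y) mm and reaches from 9 to 42 mm above the pin's origin: grasp its upper half, clear of the loop.
- keeper (a joint): Angle of the wire loop about its hinge (along the pin's y, 5 mm above the pin's origin). 0: level, towards the pin's -x; positive: swung down. Light friction holds it where it is left. With the pin home, the bar meets the shaft's end face at about 0.75, slips under its lower edge at about 1.0; pressed on to 1.15 or more (stop at 1.28) it is closed and stays.
- keeper_bar (a point): Middle of the loop's cross bar, 4 mm brass wire, 22 mm from the hinge. Side wires 30 mm apart (26 mm clear). The loop is sprung lengthwise, 1.8 N/mm: pressed straight down along the shaft's end face, just clear of it, it stretches by about 5 mm (about 6 to 12 N of pressing) before it snaps under.
- keeper_tab (a point): Tip of the yellow tab on the middle of the cross bar, 14 mm wide and 3 mm thick; it sticks out about 9 mm beyond the bar, bent 45 degrees up from the loop's plane. Press on bar and tab together.
- cup_steel: small steel cup, 65 mm wide, 48 mm high, loose; origin under its centre. Leave it alone.
- tin: round grey sample tin with lid, 70 mm wide, 48 mm high, loose; origin under its centre. Leave it alone.
- weight: brass 100 g check weight, 25 mm wide, 27 mm high, loose; origin under its centre. Leave it alone.
Mind the look-alikes: they are no part of the job. Several things have the shape of the stand; the one meant has the colours described above.

How it is judged (in metres and radians):
On the way, in this order (a step that is already met when the one before it is completed fails the run):
1. the pin is fully home in the cross hole (collar within 1.5 mm of the shaft's flat), loop still open on the side of the free end (z of hitch_pin in the frame of hole_nominal between -0.003 and 0.0015 m and y of hitch_pin in the frame of hole_nominal between -0.003 and 0.003 m and horizontal distance between hitch_pin and hole_nominal below 0.0155 m and value of joint keeper below 0.7 rad), for 0.2 s.
2. the loop has snapped under the shaft end (value of joint keeper above 1.08 rad), for 0.2 s.
At the end, for the whole second after the job is handed in: The pin stands upright (within 0.15 rad) in the shaft's cross hole, its collar within 2 mm of the shaft's flat top, within 3 mm across the shaft and 15.5 mm of the nominal hole, at rest; the loop is snapped under the shaft end (keeper above 1.08 rad) (z of hitch_pin in the frame of hole_nominal between -0.003 and 0.002 m and y of hitch_pin in the frame of hole_nominal between -0.003 and 0.003 m and horizontal distance between hitch_pin and hole_nominal below 0.0155 m and angle between hitch_pin's own z axis and vertical below 0.15 rad and value of joint keeper above 1.08 rad and linear speed of hitch_pin below 0.02 m/s); the robot touches nothing.
It fails at once if the contact forces of pin and loop on shaft and stand (the squeeze of the sprung ball, up to 9 N, included) add up to more than 35 N (contact force between hitch_pin and stand above 35 N).
It fails at once if the steel cup is moved more than 15 mm (distance of cup_steel from where it was at the start of the episode above 0.015 m).
It fails at once if the tin is moved more than 15 mm (distance of tin from where it was at the start of the episode above 0.015 m).
It fails at once if the brass weight is moved more than 15 mm (distance of weight from where it was at the start of the episode above 0.015 m).
It also fails if it takes over 58 s, if anything falls off the work surface, if the arm or the gripper's body presses on something with over 40 N, if the wrist force passes 120 N, or if a joint passes its speed limit or range.

### The arm

A 6-joint arm with a two-finger parallel gripper is mounted at the origin on a cart in front of the work surface, level with it; the furniture and walls round the work are solid. World frame = base frame: x ahead of the robot, y to its left, z up, the work surface at z = 0. Lengths are in mm, angles in rad, forces in N, time in s.
With the tool pointing down it reaches from about 275 to 750 mm from the base axis. Payload 10.2 kg.
Tool frame: the origin (TCP) lies midway between the tips of the shut fingers; the grasp point (between the pads) lies 19 mm behind it; z points along the fingers, y is the line along which they close (so a half turn about z gives the same grasp; the last joint's range is limited). The gripper opens to 85 mm and grips with 20 to 120 N. Pads are 22 mm wide; open, the fingers measure 114 mm over their backs; the gripper's body (76 mm by 85 mm) begins 54 mm behind the grasp point. The pads swing forward as they close: fully open they stand 13 mm farther back than shut.
Start: joints at [1.053, 0.313, 1.498, -0, 1.331, -0.223], TCP at [152.551, 502.354, 231.294] pointing down, gripper open.
Joint ranges: [-2.94, 2.94], [-0.97, 2.17], [0.19, 2.56], [-1.23, 4.37], [0.02, 3.11], [-2.88, 2.88]. Speed limits (rad/s): [2.39, 2.39, 3.01, 3.14, 3.14, 3.14].

### API

Orientations are given as a unit quaternion [w, x, y, z].
In Python, from rig import ctrl gives the robot as it stands.
- The arm moves only by the tool send_rows, never from a script. Its argument "targets" is a list of rows, each a list of 7 numbers: the closure, from -1 (fully open) to 1 (shut), so that 0 is half open, then the shift along the tool's x, y, z in m, then the turn, a rotation vector about the tool's x, y, z in rad. In form: [[claw, dx, dy, dz, ax, ay, az], ...]. A call has exactly 10 rows; each row shifts and turns the commanded pose from where the row before left it, along the tool's axes as they then stand; what a row does not reach is not made up. A row lasts 1/8 s, in which the tool goes at most 62.5 mm and 10.7 degrees, less where a joint would pass 70% of its speed; a pose out of reach is approached as far as the arm can. A call with a gripper value outside its range is refused whole. The fingers move at their own pace and stop on an object; "squeeze" is the grip in N (left out, the last holds). Time passes only in rows, so rows that do not move let the fingers close, or fill a call up. It gives the time, the measured TCP pose, the force, the opening and the grip force at its end, in the units of the state.
- ctrl.sense(): the state, without advancing time (a new reading comes with each control period).
- ctrl.capture(name): name is "scene" or "top" or "wrist"; returns a dict with "img" (420x560x3 uint8, red, green, blue), "camera_matrix" (3x3 intrinsics, pixels), "k1" (the pictures are not rectified: a ray, as slopes to the right and down, at radius r is drawn at 1 + k1 r^2 times it, then the intrinsics apply), "R" (3x3) and "t" (3): a world point X has camera coordinates R X + t. Camera axes: x right, y down, z forward; pixel columns grow to the right and rows downward; lengths in mm; the calibration is good to about 2 mm. A picture is of the moment at which its call begins. There is no depth.
- ctrl.finish_job(): hands the job in; it is judged then, once.
Trained networks look in a picture, given as the dict that the camera call returned (one of the last four; its "shot" number tells which), for a name from the list of things; names that differ only in an ending like _2 or _b are one class to them, and where a whole thing is asked for, a point or a joint stands for the part that bears it (a point fixed in the world has none). Each returns a list of dicts, best first, with "score" (0 to 1); they miss things now and then, are a little off and sometimes report something else, mostly with a low value. They report only what shows in the picture. A call takes as long as a camera call. They do not tell look-alikes from the thing itself.
- ctrl.boxes_of(query, picture): "extent" ([left, top, width, height] in pixels, round what is visible of it).
- ctrl.landmark_of(query, picture): "point" ([column, row] in pixels: a listed point, or the origin of a listed thing).
The state is a dict: "time_s": time; "joints": joint angles; "dq": joint speeds; "tau": joint torques, N m; "eef_pos": TCP position; "ee_rot": TCP orientation; "force": force on the tool from outside, world axes, zero at the start; "wrist_torque": the same for the moment, N m; "grip_width": opening from 0.0 (shut) to 1.0 (fully open); "grip_force": force on a finger pad.
Only numpy, scipy, OpenCV 4.12 (cv2) and the standard library are available. Lean on these libraries where they do the work, as an engineer would, in place of code of your own. Each camera call takes 0.05 s, during which the arm holds its last target. There are 200 camera calls.

## Working session

There is one attempt and no reset: what is moved stays moved. The work goes in short steps, Python scripts to look and compute and a tool call to move; the robot and the scene stay as the last step left them, time stands still between calls to the robot, and variables do not carry over. Pictures are saved under pics/ and viewed, at most 10 in all, crops included, and the job is handed in when it is done.

Besides the shell and the picture viewer there is one more tool, called as name([rows], argument=value, ...), one row to a line, values as JSON. send_rows: Moves the arm, as the interface text tells. Its arguments: {"type":"object","properties":{"targets":{"type":"array"},"squeeze":{"type":"number"}},"required":["targets"]}

```bash
mkdir -p pics
cat > h.py <<'E'
import numpy as np, cv2, sys
from rig import ctrl
def ray(p,px):
    K=np.array(p["camera_matrix"],float);R=np.array(p["R"]);t=np.array(p["t"])
    d=np.array([[p["k1"],0,0,0]],float)[0]
    u=cv2.undistortPoints(np.array([[px]],float),K,np.array([d[0],0,0,0]))[0,0]
    v=R.T@np.array([u[0],u[1],1.]);return -R.T@t,v/np.linalg.norm(v)
def at_z(p,px,z):
    c,v=ray(p,px);return c+v*(z-c[2])/v[2]
def tri(obs):
    A=np.zeros((3,3));b=np.zeros(3);rs=[ray(p,x) for p,x in obs]
    for c,v in rs:
        M=np.eye(3)-np.outer(v,v);A+=M;b+=M@c
    X=np.linalg.solve(A,b);return X,[np.linalg.norm((np.eye(3)-np.outer(v,v))@(X-c)) for c,v in rs]
def proj(p,X):
    K=np.array(p["camera_matrix"],float);r,_=cv2.Rodrigues(np.array(p["R"],float))
    return cv2.projectPoints(np.array([X],float),r,np.array(p["t"],float),K,np.array([p["k1"],0,0,0.]))[0][0,0]
def save(p,n): cv2.imwrite(f"pics/{n}.png",p["img"][:,:,::-1])
E
python3 - <<'E'
from h import *
np.set_printoptions(precision=1,suppress=True)
P={n:ctrl.capture(n) for n in("scene","top","wrist")}
for n,p in P.items():
    save(p,n+"0"); c=-np.array(p["R"]).T@np.array(p["t"]); print(n,c,p["k1"])
    for q in("stand","lug_top","hole_nominal","hole_middle","end_nominal","pin_block","hitch_pin","handle","keeper_bar","keeper_tab","cup_steel","tin","weight"):
        print(q,[(np.round(d["point"]).tolist(),round(d["score"],2)) for d in ctrl.landmark_of(q,p)[:3]])
cv2.imwrite("pics/both0.png",np.hstack([P["scene"]["img"],P["top"]["img"]])[:,:,::-1])
s=ctrl.sense();print(s["eef_pos"],s["ee_rot"],s["force"],s["time_s"])
E
```

```text
scene [  56.2 -583.4  702.4] -0.13296220599753963
stand [([345.0, 350.0], 0.85), ([217.0, 208.0], 0.6), ([302.0, 263.0], 0.45)]
lug_top [([362.0, 310.0], 0.83), ([224.0, 174.0], 0.55)]
hole_nominal [([214.0, 190.0], 0.82), ([344.0, 325.0], 0.74), ([220.0, 257.0], 0.37)]
hole_middle [([349.0, 331.0], 0.97), ([210.0, 189.0], 0.9), ([357.0, 230.0], 0.17)]
end_nominal [([345.0, 337.0], 0.89), ([205.0, 193.0], 0.78)]
pin_block [([305.0, 271.0], 0.67)]
hitch_pin [([308.0, 258.0], 0.73)]
handle [([306.0, 248.0], 0.82)]
keeper_bar [([301.0, 262.0], 0.45)]
keeper_tab [([298.0, 264.0], 0.59)]
cup_steel [([308.0, 199.0], 0.75)]
tin [([361.0, 228.0], 0.58)]
weight [([224.0, 255.0], 0.71)]
top [ 450.1 -101.2 1185.5] -0.08935421240935972
stand [([206.0, 236.0], 0.89), ([380.0, 273.0], 0.72), ([315.0, 169.0], 0.6)]
lug_top [([199.0, 217.0], 0.66), ([386.0, 255.0], 0.55)]
hole_nominal [([203.0, 235.0], 0.84), ([388.0, 271.0], 0.82)]
hole_middle [([383.0, 268.0], 0.93)]
end_nominal [([386.0, 278.0], 0.81), ([204.0, 238.0], 0.62)]
pin_block [([315.0, 236.0], 0.84)]
hitch_pin [([313.0, 233.0], 0.56)]
handle [([319.0, 234.0], 0.69)]
keeper_bar [([317.0, 241.0], 0.43)]
keeper_tab [([317.0, 245.0], 0.57)]
cup_steel [([257.0, 162.0], 0.71), ([313.0, 236.0], 0.39)]
tin [([318.0, 168.0], 0.91)]
weight [([247.0, 269.0], 0.58)]
wrist [ 70.5 527.  372.7] 0.00022285813927709096
stand []
lug_top []
hole_nominal []
hole_middle []
end_nominal []
pin_block []
hitch_pin []
handle []
keeper_bar []
keeper_tab []
cup_steel []
tin []
weight []
[152.6 502.4 231.3] [-0.   0.1  1.   0. ] [0.3 0.3 0.2] 2.1
```

View pics/scene0.png

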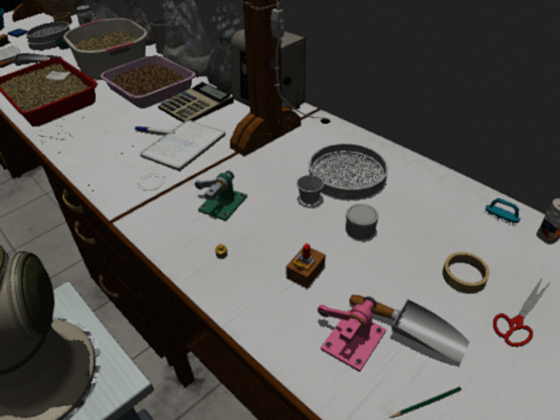

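View pics/top0.png

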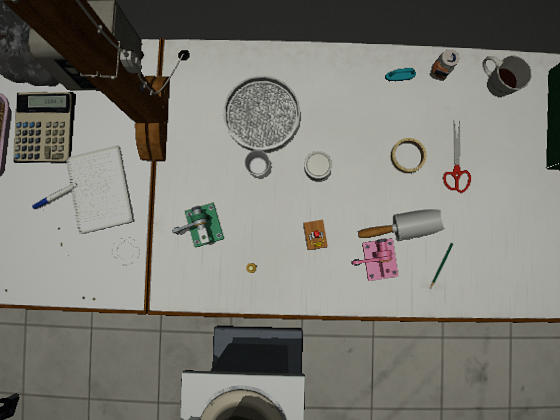

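The green stand is at about (222,195) in scene and (203,225) in top. The pink one is a decoy. The pin block is at (305,265) in scene and (315,235) in top. The weight, cup and tin stand apart from both. Next I triangulate.

Run:
```python
from h import *
np.set_printoptions(precision=1,suppress=True)
S=ctrl.capture("scene");T=ctrl.capture("top")
def near(q,p,c,r=45):
    o=[d["point"] for d in ctrl.landmark_of(q,p) if np.hypot(*(np.array(d["point"])-c))<r]
    return o[0] if o else None
g=((217,195),(203,228));b=((305,262),(315,235))
for q,cs in [("stand",g),("lug_top",g),("hole_nominal",g),("end_nominal",g),("pin_block",b),("hitch_pin",b),("handle",b),("keeper_bar",b),("keeper_tab",b),("cup_steel",((308,195),(257,162))),("tin",((361,225),(318,168))),("weight",((222,253),(250,268)))]:
    o=[(p,x) for p,x in((S,near(q,S,cs[0])),(T,near(q,T,cs[1]))) if x is not None]
    if len(o)==2: X,e=tri(o);print(q,X,np.round(e,1), [np.round(x[1]) for x in o])
    else: print(q,[np.round(x[1]) for x in o])
def crop(p,c,w=70,k=6):
    i=p["img"][max(0,c[1]-w//2):c[1]+w//2,c[0]-w//2:c[0]+w//2,::-1];return cv2.resize(i,(390,290) if 0 else (390,390),interpolation=cv2.INTER_CUBIC)
cv2.imwrite("pics/c1.png",np.hstack([crop(T,(203,226)),crop(T,(315,235))]))
```

```text
stand [510.1  77.4 121.9] [9. 9.] [array([223., 172.]), array([207., 234.])]
lug_top [550.2 113.7  80.5] [2.9 2.9] [array([223., 173.]), array([199., 214.])]
hole_nominal [509.9 101.2  71.3] [3. 3.] [array([213., 186.]), array([204., 231.])]
end_nominal [494.   95.5  65.1] [1.8 1.8] [array([210., 193.]), array([206., 238.])]
pin_block [ 509.1 -177.1   -5.6] [1.7 1.7] [array([303., 274.]), array([314., 236.])]
hitch_pin [ 514.8 -174.4   34. ] [3. 3.] [array([307., 259.]), array([313., 235.])]
handle [ 513.1 -181.5   62.5] [3.4 3.4] [array([306., 252.]), array([319., 233.])]
keeper_bar [ 501.5 -182.7   33.7] [5.8 5.8] [array([301., 265.]), array([319., 237.])]
keeper_tab [ 492.3 -175.5   38. ] [1. 1.] [array([297., 264.]), array([315., 242.])]
cup_steel [684.2 -31.8  12.3] [6.7 6.7] [array([307., 197.]), array([262., 166.])]
tin [ 686.7 -183.2    5. ] [2.2 2.2] [array([359., 229.]), array([318., 169.])]
weight [424.2 -11.5  -3.9] [4.9 4.9] [array([222., 254.]), array([249., 269.])]
```

View pics/c1.png

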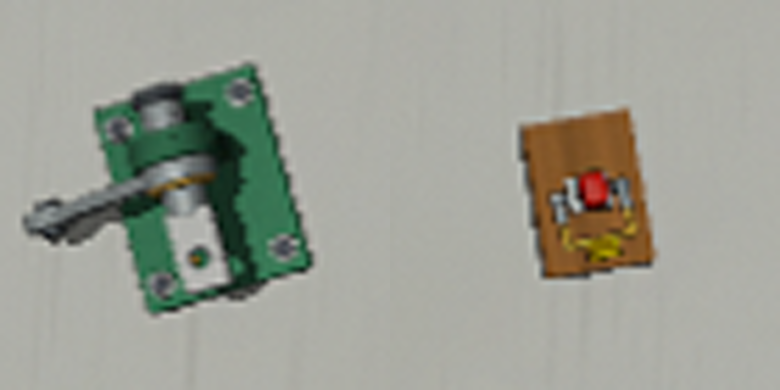

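```bash
cat >> h.py <<'E'
from scipy.spatial.transform import Rotation as Ro
def tool():
    s=ctrl.sense();q=np.array(s["ee_rot"]);R=Ro.from_quat(q[[1,2,3,0]]).as_matrix();return np.array(s["eef_pos"]),R,s
def plan(X,psi=None):
    "world target TCP mm; psi = desired stand/pin yaw (rad): tool x -> -x' , z down. prints shift in current tool axes, rotvec"
    p,R,s=tool();d=R.T@(np.array(X)-p)
    out=[np.round(d,1)]
    if psi is not None:
        Rt=np.array([[-np.cos(psi),-np.sin(psi),0],[-np.sin(psi),np.cos(psi),0],[0,0,-1]]).T
        Rt=np.column_stack([[-np.cos(psi),-np.sin(psi),0],[-np.sin(psi),np.cos(psi),0],[0,0,-1]])
        out.append(np.round(Ro.from_matrix(R.T@Rt).as_rotvec(),3))
    print("t",round(s["time_s"],2),"pos",np.round(p,1),"F",np.round(s["force"],1),"w",round(s["grip_width"],3),"shift",*out)
E
python3 - <<'E'
from h import *
np.set_printoptions(precision=3,suppress=True)
plan([505,-177,200],0.17)
p,R,s=tool();w=ctrl.capture("wrist")
print(R);print(R.T@(-np.array(w["R"]).T@w["t"]-p)); print((np.array(w["R"])@R).T); print(w["camera_matrix"])
E
```

```text
t 3.4 pos [152.6 502.3 231.3] F [-0.1 -0.1  0.4] w 0.999 shift [-534.6 -547.6   31.3] [-0.     0.    -0.465]
[[-0.957  0.291  0.   ]
 [ 0.291  0.957 -0.   ]
 [-0.    -0.    -1.   ]]
[  85.691   -0.22  -141.847]
[[ 0.    -0.944 -0.329]
 [ 1.     0.    -0.001]
 [ 0.001 -0.329  0.944]]
[[290.781   0.    278.685]
 [  0.    290.781 211.343]
 [  0.      0.      1.   ]]
```

send_rows([
  [-0.2,-0.0334,-0.0342,0.002,0,0,0],
  [-0.2,-0.0334,-0.0342,0.002,0,0,0],
  [-0.2,-0.0334,-0.0342,0.002,0,0,0],
  [-0.2,-0.0334,-0.0342,0.002,0,0,0],
  [-0.2,-0.0334,-0.0342,0.002,0,0,0],
  [-0.2,-0.0334,-0.0342,0.002,0,0,0],
  [-0.2,-0.0334,-0.0342,0.002,0,0,0],
  [-0.2,-0.0334,-0.0342,0.002,0,0,0],
  [-0.2,-0.0334,-0.0342,0.002,0,0,0],
  [-0.2,-0.0334,-0.0342,0.002,0,0,0],
])

```text
time_s: 4.7
eef_pos: [373.3, 76.5, 211.5]
ee_rot: [0.0, 0.147, 0.989, 0.0]
force: [0.1, 0.7, -0.3]
grip_width: 0.599
grip_force: 0.0
```

send_rows([
  [-0.2,-0.0334,-0.0342,0.002,0,0,0],
  [-0.2,-0.0334,-0.0342,0.002,0,0,0],
  [-0.2,-0.0334,-0.0342,0.002,0,0,0],
  [-0.2,-0.0334,-0.0342,0.002,0,0,0],
  [-0.2,-0.0334,-0.0342,0.002,0,0,0],
  [-0.2,-0.0334,-0.0342,0.002,0,0,0],
  [-0.2,0,0,0,0,0,-0.155],
  [-0.2,0,0,0,0,0,-0.155],
  [-0.2,0,0,0,0,0,-0.155],
  [-0.2,0,0,0,0,0,0],
])

```text
time_s: 5.95
eef_pos: [504.9, -176.5, 199.3]
ee_rot: [-0.0, -0.084, 0.996, 0.0]
force: [-0.3, -0.6, 0.5]
grip_width: 0.596
grip_force: 0.0
```

```bash
cat > look.py <<'E'
from h import *
np.set_printoptions(precision=1,suppress=True)
n=sys.argv[1];p=ctrl.capture("wrist");save(p,n)
for a in sys.argv[2:]:
    q,z=a.split(":")
    for d in ctrl.landmark_of(q,p)[:2]: print(q,np.round(d["point"],1),round(d["score"],2),at_z(p,d["point"],float(z)))
E
python3 look.py w1 pin_block:0 hitch_pin:36 handle:61 keeper_bar:41 keeper_tab:46; python3 -c "
from h import *
plan([510,-178,100],0.17)"
```

```text
pin_block [277.6 192.8] 0.59 [ 514.1 -176.6    0. ]
hitch_pin [276.7 199.1] 0.96 [ 511.4 -177.8   36. ]
handle [276.6 209. ] 0.6 [ 514.4 -177.2   61. ]
keeper_bar [536.7 244.1] 0.67 [512.7 121.7  41. ]
keeper_bar [274.7 182.4] 0.5 [ 492.1 -183.2   41. ]
keeper_tab [273.9 175.5] 0.55 [ 483.9 -185.3   46. ]
t 6.25 pos [ 504.9 -176.5  199.3] F [-0.4  0.4  0.5] w 0.602 shift [-4.8 -2.3 99.3] [-0.     0.    -0.001]
```

View pics/w1.png

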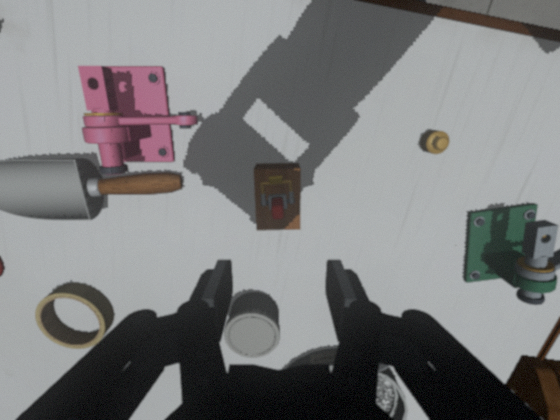

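The block is aligned with the image axes, spanning about (255–300, 163–230), so the 0.17 rad tool yaw matches the pin. The yellow loop and tab point up in the image, towards the robot, and the pin's red handle is at (278,207).

send_rows([
  [-0.2,-0.0013,-0.0004,0.015,0,0,0],
  [-0.2,-0.0013,-0.0004,0.015,0,0,0],
  [-0.2,-0.0013,-0.0004,0.015,0,0,0],
  [-0.2,-0.0013,-0.0004,0.015,0,0,0],
  [-0.2,-0.0013,-0.0004,0.015,0,0,0],
  [-0.2,-0.0013,-0.0004,0.01,0,0,0],
  [-0.2,0,0,0.004,0,0,0],
  [-0.2,0,0,0,0,0,0],
  [-0.2,0,0,0,0,0,0],
  [-0.2,0,0,0,0,0,0],
])

```text
time_s: 7.5
eef_pos: [513.1, -177.7, 110.7]
ee_rot: [0.0, -0.085, 0.996, -0.0]
force: [-0.4, 0.2, 0.4]
grip_width: 0.605
grip_force: 0.0
```

```bash
python3 look.py w2 pin_block:0 hitch_pin:36 handle:61 keeper_bar:41 keeper_tab:46; python3 -c "
from h import *
plan([513,-178,52],0.17)
w=cv2.imread('pics/w2.png');hs=cv2.cvtColor(w,cv2.COLOR_BGR2HSV)
m=((hs[...,0]<6)|(hs[...,0]>174))&(hs[...,1]>150)&(hs[...,2]>60)
m[:100]=0;m[300:]=0;m[:,:200]=0;m[:,360:]=0
ys,xs=np.nonzero(m);print(xs.min(),xs.max(),ys.min(),ys.max())
cv2.imwrite('pics/w2c.png',cv2.resize(w[100:300,160:400],None,fx=3,fy=3))"
```

```text
pin_block [281.4 209.6] 0.76 [ 513.2 -175.3    0. ]
hitch_pin [282.8 223.9] 0.76 [ 512.9 -174.4   36. ]
handle [279.2 235.2] 0.74 [ 512.2 -177.5   61. ]
keeper_bar [277.8 200.9] 0.68 [ 493.1 -181.9   41. ]
keeper_bar [252.1 354.3] 0.32 [ 644.1 -180.3   41. ]
keeper_tab [274.3 191.8] 0.71 [ 485.1 -185.8   46. ]
t 7.8 pos [ 513.  -177.6  110.4] F [-0.2  0.4 -0.4] w 0.599 shift [ 0.1 -0.4 58.4] [-0.  0.  0.]Traceback (most recent call last):
  File "<string>", line 7, in <module>
    ys,xs=np.nonzero(m);print(xs.min(),xs.max(),ys.min(),ys.max())
                              ~~~~~~^^
    return umr_minimum(a, axis, None, out, keepdims, initial, where)
ValueError: zero-size array to reduction operation minimum which has no identity
```

send_rows([
  [-0.2,0,0,0.012,0,0,0],
  [-0.2,0,0,0.012,0,0,0],
  [-0.2,0,0,0.012,0,0,0],
  [-0.2,0,0,0.012,0,0,0],
  [-0.2,0,0,0.01,0,0,0],
  [-0.2,0,0,0,0,0,0],
  [0.4,0,0,0,0,0,0],
  [0.7,0,0,0,0,0,0],
  [1,0,0,0,0,0,0],
  [1,0,0,0,0,0,0],
], squeeze=60)

```text
time_s: 9.05
eef_pos: [513.3, -177.7, 52.8]
ee_rot: [0.0, -0.085, 0.996, -0.0]
force: [-0.8, 0.4, 5.7]
grip_width: 0.126
grip_force: 58.8
```

send_rows([
  [1,0,0,0,0,0,0],
  [1,0,0,0,0,0,0],
  [1,0,0,0,0,0,0],
  [1,0,0,-0.005,0,0,0],
  [1,0,0,-0.01,0,0,0],
  [1,0,0,-0.015,0,0,0],
  [1,0,0,-0.02,0,0,0],
  [1,0,0,-0.025,0,0,0],
  [1,0,0,-0.025,0,0,0],
  [1,0,0,-0.02,0,0,0],
])

```text
time_s: 10.3
eef_pos: [513.1, -177.6, 174.3]
ee_rot: [0.001, -0.085, 0.996, -0.0]
force: [0.9, 0.2, -1.2]
grip_width: 0.125
grip_force: 58.4
```

```bash
python3 look.py w3 hitch_pin:156 handle:181 keeper_bar:161 keeper_tab:166; python3 -c "
from h import *
plan([500,98,160],0.25)
w=cv2.imread('pics/w3.png')
cv2.imwrite('pics/w3c.png',cv2.resize(w[150:350,160:400],None,fx=3,fy=3))"
```

```text
hitch_pin [280.4 256.5] 0.69 [ 512.4 -176.6  156. ]
hitch_pin [516.4 224.2] 0.5 [467.6 -42.9 156. ]
handle [276.7 275.2] 0.69 [ 510.7 -179.   181. ]
keeper_bar [279.3 255.6] 0.71 [ 509.3 -177.8  161. ]
keeper_bar [275.9 228.3] 0.64 [ 492.3 -182.7  161. ]
keeper_tab [276.8 219.6] 0.94 [ 485.1 -183.4  166. ]
t 10.55 pos [ 512.7 -177.3  171.7] F [ 0.1  0.3 -1.7] w 0.127 shift [-34.2 273.5  11.9] [ 0.001 -0.001 -0.08 ]
```

View pics/w3c.png

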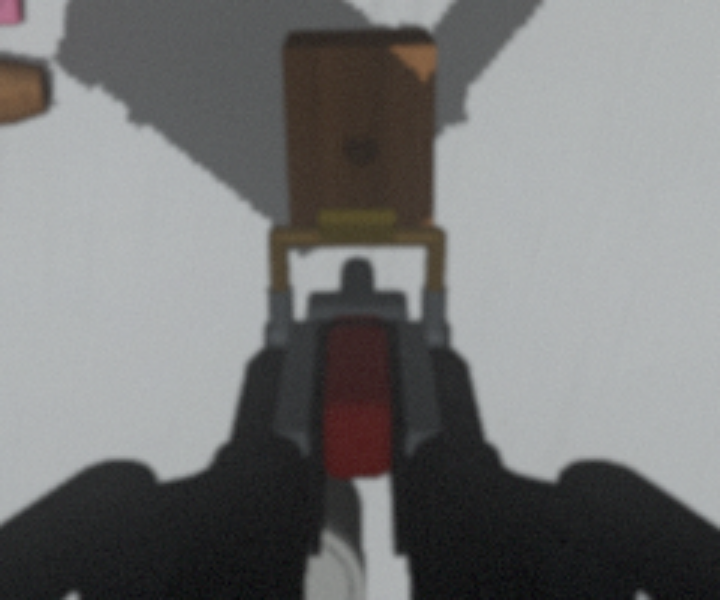

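The grasp is good: the handle sits squarely between the pads, the shank hangs straight below, and the loop is level at crop (360,235). The block's hole is empty at crop (360,150).

Run:
```python
from h import *
np.set_printoptions(precision=1,suppress=True)
T=ctrl.capture("top")
h=at_z(T,[203.5,237.3],68);print(h)
k=70/390
f=lambda c:at_z(T,[168+c[0]*k,191+c[1]*k],8)
A=[f(c) for c in((97,107),(253,64),(312,268),(150,312))];print(A,sum(A)/4)
d=(A[0]-A[3])+(A[1]-A[2]);psi=np.arctan2(d[1],d[0]);print(psi)
plan(h+np.array([40*np.sin(psi),-40*np.cos(psi),172-68]),psi)
```

```text
[497.4 100.2  68. ]
[array([569.6, 161.5,   8. ]), array([591.6,  88.6,   8. ]), array([496.6,  57.3,   8. ]), array([474.2, 132.4,   8. ])] [533. 110.   8.]
0.30668283943782043
t 10.6 pos [ 512.6 -177.3  171.5] F [ 0.2 -0.7 -1.7] w 0.129 shift [-37.5 236.4  -0.3] [ 0.  -0.  -0.1]
```

send_rows([
  [1,-0.0042,0.02,0.0013,0,0,0],
  [1,-0.0042,0.028,0.0013,0,0,0],
  [1,-0.0042,0.03,0.0013,0,0,0],
  [1,-0.0042,0.03,0.0013,0,0,0],
  [1,-0.0042,0.03,0.0013,0,0,0],
  [1,-0.0042,0.03,0.0013,0,0,0],
  [1,-0.0042,0.028,0.0013,0,0,0],
  [1,-0.0042,0.024,0.0013,0,0,0],
  [1,-0.0042,0.0164,0.0013,0,0,-0.07],
  [1,0,0,0,0,0,-0.067],
])

```text
time_s: 11.85
eef_pos: [509.9, 63.4, 160.2]
ee_rot: [-0.0, -0.156, 0.988, 0.0]
force: [-0.1, -0.5, -1.1]
grip_width: 0.124
grip_force: 58.6
```

```bash
python3 look.py w4 hole_nominal:68 hole_middle:60 end_nominal:60 lug_top:80 hitch_pin:144; python3 -c "
from h import *
plan([497.4,100.2,130],0.3)
w=cv2.imread('pics/w4.png')
cv2.imwrite('pics/w4c.png',cv2.resize(w[150:350,240:480],None,fx=3.3,fy=3,interpolation=cv2.INTER_CUBIC))"
```

```text
hole_nominal [322.4 224. ] 0.83 [505.  101.6  68. ]
hole_middle [322.6 222. ] 0.92 [505.7 103.3  60. ]
end_nominal [320.5 207.2] 0.77 [493.3  96.6  60. ]
end_nominal [320.5 222.8] 0.21 [507.  101.8  60. ]
lug_top [320.9 277.4] 0.78 [548.6 115.   80. ]
hitch_pin [280.4 257.8] 0.68 [508.7  64.3 144. ]
t 12.15 pos [510.2  61.7 160.5] F [ 1.3 -1.1 -1.1] w 0.126 shift [ 0.6 40.5 30.5] [ 0.    -0.     0.007]
```

View pics/w4.png

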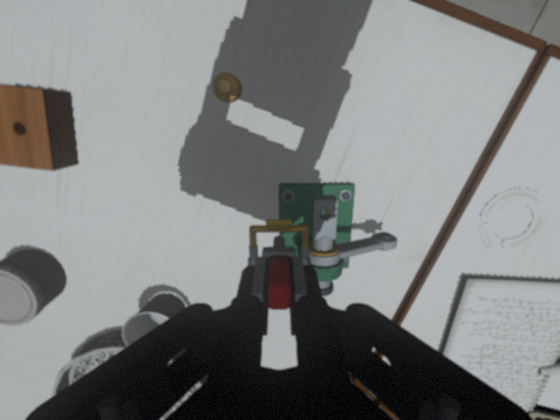

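The green stand's shaft is upright in the image at columns 313–335, with its real hole a dark spot near (324,213). The yaw agrees with the tool. I'll zoom in on the hole.

Run:
```python
from h import *
np.set_printoptions(precision=1,suppress=True)
p=ctrl.capture("wrist")
i=p["img"][180:265,270:370,::-1]
cv2.imwrite('pics/w4c.png',cv2.resize(i,(700,595),interpolation=cv2.INTER_CUBIC))
for px in((324,213),(324,200)): print(at_z(p,px,68))
plan([497.4,100.2,130],0.3)
```

```text
[495.8  97.9  68. ]
[485.   93.8  68. ]
t 12.2 pos [510.2  61.7 160.5] F [ 0.2  0.5 -1.6] w 0.124 shift [ 0.6 40.6 30.5] [ 0. -0.  0.]
```

View pics/w4c.png

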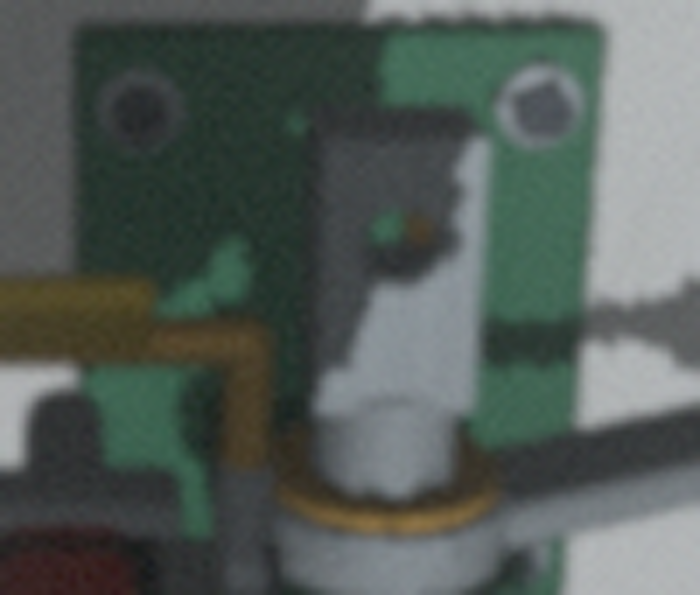

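Run:
```python
from h import *
np.set_printoptions(precision=1,suppress=True)
p=ctrl.capture("wrist")
X=at_z(p,(327.2,214.6),68);n=np.array([505,101.6,68]);a=np.array([np.cos(.3),np.sin(.3),0])
print(X,(X-n)@a,(X-n)@np.array([-a[1],a[0],0]))
E=at_z(p,(327.2,199.7),68);print("end",E,(X-E)@a)
for c in((281,184),(355,182)): print(at_z(p,c,8))
print("pintip",proj(p,[510.2,61.7,118.5]), "origin",proj(p,[510.2,61.7,144.5]))
plan([X[0],X[1],118],0.3)
```

```text
[496.4 101.   68. ] -8.390188698236656 1.9355892112041382
end [483.9  96.3  68. ] 13.314861634659984
[496.7  59.9   8. ]
[471.5 132.2   8. ]
pintip [278.5 240.9] origin [278.3 259. ]
t 12.25 pos [510.2  61.7 160.6] F [ 0.7  0.6 -0.9] w 0.124 shift [ 1.3 41.6 42.6] [ 0. -0.  0.]
```

send_rows([
  [1,0.0012,0.006,0.003,0,0,0],
  [1,0,0.009,0.005,0,0,0],
  [1,0,0.01,0.006,0,0,0],
  [1,0,0.009,0.006,0,0,0],
  [1,0,0.0056,0.006,0,0,0],
  [1,0,0.002,0.006,0,0,0],
  [1,0,0,0.005,0,0,0],
  [1,0,0,0.003,0,0,0],
  [1,0,0,0.001,0,0,0],
  [1,0,0,0,0,0,0],
])

```text
time_s: 13.5
eef_pos: [496.6, 101.0, 119.6]
ee_rot: [0.0, -0.153, 0.988, -0.0]
force: [-0.7, -0.1, -1.1]
grip_width: 0.125
grip_force: 58.6
```

Run:
```python
from h import *
np.set_printoptions(precision=1,suppress=True)
plan([496.4,101,110],0.3)
p=ctrl.capture("wrist");save(p,"w5")
i=p["img"][190:290,225:335,::-1]
cv2.imwrite('pics/w5c.png',cv2.resize(i,(770,600),interpolation=cv2.INTER_CUBIC))
q,R,s=tool();print("tip",proj(p,q-[0,0,42.8]),"orig",proj(p,q-[0,0,16.8]),"hole",proj(p,[496.4,101,68]))
print([(np.round(d["point"],1),round(d["score"],2)) for q in("hitch_pin","handle","keeper_bar") for d in ctrl.landmark_of(q,p)[:1]])
```

```text
t 13.5 pos [496.6 101.  119.6] F [-0.7 -0.1 -1.1] w 0.125 shift [0.2 0.  9.6] [-0.  0.  0.]
tip [278.5 240.5] orig [278.4 258.5] hole [278.6 235.1]
[(array([280.4, 257.6]), 0.64), (array([279.3, 276. ]), 0.87), (array([279.3, 216.2]), 0.66)]
```

View pics/w5c.png

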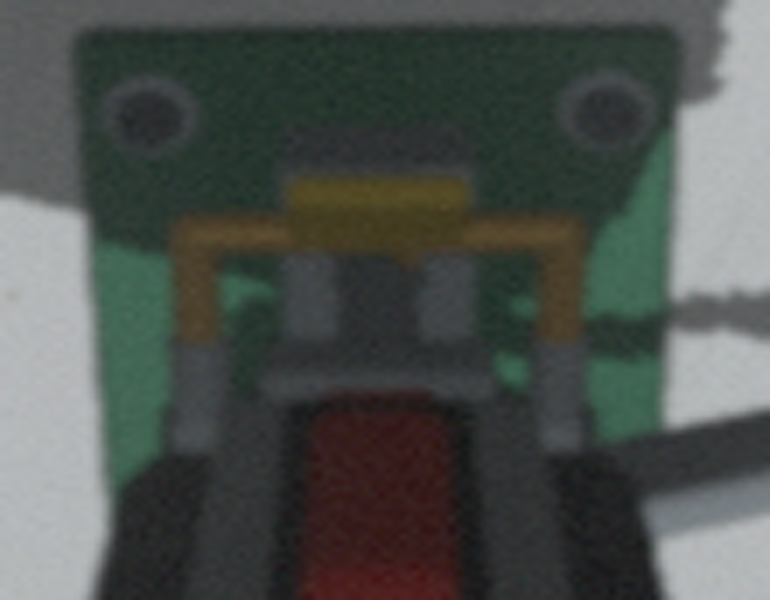

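Run:
```python
from h import *
np.set_printoptions(precision=1,suppress=True)
p=ctrl.capture("wrist");a=np.array([np.cos(.3),np.sin(.3),0]);n=np.array([496.4,101,0])
for px,z in(((279,211.5),52),((279,219.5),68)):
    X=at_z(p,px,z);print(X,(X-n)@a, 14+(X-n)@a)
```

```text
[484.4  97.6  52. ] -12.483215076666331 1.5167849233336685
[484.8  97.7  68. ] -12.025798110355 1.9742018896450002
```

send_rows([
  [1,-0.001,0,0.002,0,0,0],
  [1,0,0,0.002,0,0,0],
  [1,0,0,0.002,0,0,0],
  [1,0,0,0.001,0,0,0],
  [1,0,0,0.001,0,0,0],
  [1,0,0,0.0005,0,0,0],
  [1,0,0,0.0005,0,0,0],
  [1,0,0,0.0005,0,0,0],
  [1,0,0,0,0,0,0],
  [1,0,0,0,0,0,0],
])

```text
time_s: 15.0
eef_pos: [497.5, 101.4, 110.1]
ee_rot: [0.0, -0.153, 0.988, -0.0]
force: [0.2, -0.0, -2.1]
grip_width: 0.124
grip_force: 58.6
```

send_rows([
  [1,0,0,0.0004,0,0,0],
  [1,0,0,0.0004,0,0,0],
  [1,0,0,0.0004,0,0,0],
  [1,0,0,0.0004,0,0,0],
  [1,0,0,0.0004,0,0,0],
  [1,0,0,0,0,0,0],
  [1,0,0,0,0,0,0],
  [1,0,0,0,0,0,0],
  [1,0,0,0,0,0,0],
  [1,0,0,0,0,0,0],
])

```text
time_s: 16.25
eef_pos: [497.4, 101.4, 108.1]
ee_rot: [-0.0, -0.153, 0.988, 0.0]
force: [-0.5, 0.0, -1.2]
grip_width: 0.125
grip_force: 58.6
```

send_rows([
  [1,0,0,0.0004,0,0,0],
  [1,0,0,0.0004,0,0,0],
  [1,0,0,0.0004,0,0,0],
  [1,0,0,0.0004,0,0,0],
  [1,0,0,0.0004,0,0,0],
  [1,0,0,0.0003,0,0,0],
  [1,0,0,0,0,0,0],
  [1,0,0,0,0,0,0],
  [1,0,0,0,0,0,0],
  [1,0,0,0,0,0,0],
])

```text
time_s: 17.5
eef_pos: [497.5, 101.4, 105.8]
ee_rot: [0.0, -0.153, 0.988, -0.0]
force: [-0.3, 0.2, -1.0]
grip_width: 0.125
grip_force: 58.6
```

Run:
```python
from h import *
np.set_printoptions(precision=2,suppress=True)
plan([497,101,84.8],0.3)
for k in range(3):
    p=ctrl.capture("wrist");q,R,s=tool();print(s["force"],s["wrist_torque"])
print([(np.round(d["point"],1),round(d["score"],2)) for q in("hitch_pin","handle","keeper_bar") for d in ctrl.landmark_of(q,p)[:1]])
```

```text
t 17.5 pos [497.5 101.4 105.8] F [-0.3  0.2 -1. ] w 0.125 shift [ 0.6 -0.2 21. ] [-0.    0.    0.01]
[ 0.25 -0.3  -0.45] [-0.02 -0.03  0.  ]
[ 0.63  0.69 -2.04] [-0.04  0.02 -0.02]
[ 0.35 -0.08 -1.06] [ 0.03  0.01 -0.02]
[(array([279.5, 256.8]), 0.93), (array([280.8, 278.7]), 0.71), (array([277.5, 229.3]), 0.63)]
```

send_rows([
  [1,0,0,0.0004,0,0,0],
  [1,0,0,0.0004,0,0,0],
  [1,0,0,0.0004,0,0,0],
  [1,0,0,0.0004,0,0,0],
  [1,0,0,0.0004,0,0,0],
  [1,0,0,0.0004,0,0,0],
  [1,0,0,0.0004,0,0,0],
  [1,0,0,0,0,0,0],
  [1,0,0,0,0,0,0],
  [1,0,0,0,0,0,0],
])

```text
time_s: 19.05
eef_pos: [497.6, 101.4, 103.3]
ee_rot: [0.0, -0.153, 0.988, -0.0]
force: [-0.5, 1.0, 5.1]
grip_width: 0.129
grip_force: 59.4
```

Run:
```python
from h import *
np.set_printoptions(precision=2,suppress=True)
p=ctrl.capture("wrist");q,R,s=tool();print(q,s["force"],s["wrist_torque"])
i=p["img"][190:290,225:335,::-1]
cv2.imwrite('pics/w6c.png',cv2.resize(i,(770,600),interpolation=cv2.INTER_CUBIC))
```

```text
[497.64 101.41 103.28] [-0.79 -0.23  4.78] [-0.02  0.22 -0.01]
```

View pics/w6c.png

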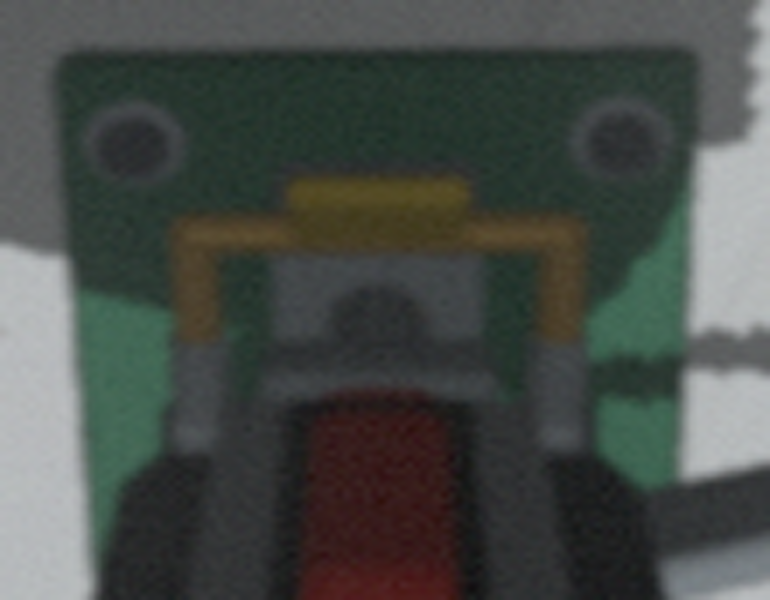

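The shank's dark end dips into the hole at crop (378,300) and the loop is still level. The 6 N fits the sprung ball, so I push on gently.

send_rows([
  [1,0,0,0.0004,0,0,0],
  [1,0,0,0.0004,0,0,0],
  [1,0,0,0.0004,0,0,0],
  [1,0,0,0.0004,0,0,0],
  [1,0,0,0.0004,0,0,0],
  [1,0,0,0.0004,0,0,0],
  [1,0,0,0.0004,0,0,0],
  [1,0,0,0.0004,0,0,0],
  [1,0,0,0,0,0,0],
  [1,0,0,0,0,0,0],
])

```text
time_s: 20.35
eef_pos: [497.3, 101.4, 99.6]
ee_rot: [-0.0, -0.153, 0.988, 0.0]
force: [1.4, -4.1, -1.9]
grip_width: 0.126
grip_force: 58.5
```

send_rows([
  [1,0,0,0.001,0,0,0],
  [1,0,0,0.001,0,0,0],
  [1,0,0,0.001,0,0,0],
  [1,0,0,0.001,0,0,0],
  [1,0,0,0.001,0,0,0],
  [1,0,0,0.001,0,0,0],
  [1,0,0,0.001,0,0,0],
  [1,0,0,0.001,0,0,0],
  [1,0,0,0.001,0,0,0],
  [1,0,0,0,0,0,0],
])

```text
time_s: 21.6
eef_pos: [497.3, 101.4, 90.5]
ee_rot: [-0.0, -0.153, 0.988, 0.0]
force: [2.9, -4.0, -2.3]
grip_width: 0.123
grip_force: 58.7
```

send_rows([
  [1,0,0,0.0005,0,0,0],
  [1,0,0,0.0005,0,0,0],
  [1,0,0,0.0005,0,0,0],
  [1,0,0,0.0005,0,0,0],
  [1,0,0,0.0005,0,0,0],
  [1,0,0,0.0005,0,0,0],
  [1,0,0,0.0003,0,0,0],
  [1,0,0,0.0003,0,0,0],
  [1,0,0,0.0,0,0,0],
  [1,0,0,0,0,0,0],
])

```text
time_s: 22.85
eef_pos: [497.4, 101.4, 87.1]
ee_rot: [-0.0, -0.153, 0.988, 0.0]
force: [2.1, -4.6, -1.1]
grip_width: 0.126
grip_force: 58.8
```

send_rows([
  [1,0,0,0.0003,0,0,0],
  [1,0,0,0.0003,0,0,0],
  [1,0,0,0.0003,0,0,0],
  [1,0,0,0.0003,0,0,0],
  [1,0,0,0.0003,0,0,0],
  [1,0,0,0.0003,0,0,0],
  [1,0,0,0,0,0,0],
  [1,0,0,0,0,0,0],
  [1,0,0,0,0,0,0],
  [1,0,0,0,0,0,0],
])

```text
time_s: 24.1
eef_pos: [497.5, 101.4, 85.4]
ee_rot: [0.0, -0.153, 0.988, -0.0]
force: [1.1, -4.3, 0.8]
grip_width: 0.126
grip_force: 58.9
```

send_rows([
  [1,0,0,0.0003,0,0,0],
  [1,0,0,0.0003,0,0,0],
  [1,0,0,0.0003,0,0,0],
  [1,0,0,0,0,0,0],
  [1,0,0,0,0,0,0],
  [1,0,0,0,0,0,0],
  [1,0,0,0,0,0,0],
  [1,0,0,0,0,0,0],
  [1,0,0,0,0,0,0],
  [1,0,0,0,0,0,0],
])

```text
time_s: 25.35
eef_pos: [497.5, 101.4, 84.8]
ee_rot: [0.0, -0.153, 0.988, -0.0]
force: [-1.0, -4.5, 4.8]
grip_width: 0.127
grip_force: 59.5
```

send_rows([
  [1,0,0,0.0003,0,0,0],
  [1,0,0,0.0003,0,0,0],
  [1,0,0,0,0,0,0],
  [1,0,0,0,0,0,0],
  [1,0,0,0,0,0,0],
  [1,0,0,0,0,0,0],
  [1,0,0,0,0,0,0],
  [1,0,0,0,0,0,0],
  [1,0,0,0,0,0,0],
  [1,0,0,0,0,0,0],
])

```text
time_s: 26.6
eef_pos: [497.5, 101.4, 84.8]
ee_rot: [0.0, -0.153, 0.988, -0.0]
force: [-2.0, -4.4, 10.7]
grip_width: 0.126
grip_force: 60.3
```

Run:
```python
from h import *
np.set_printoptions(precision=1,suppress=True)
plan([497.5,101.4,150],0.3)
p=ctrl.capture("wrist")
for q in("hitch_pin","handle","keeper_bar","keeper_tab"):
  print(q,[(np.round(d["point"],1),round(d["score"],2)) for d in ctrl.landmark_of(q,p)[:2]])
i=p["img"][180:290,215:345,::-1]
cv2.imwrite('pics/w7c.png',cv2.resize(i,(700,592),interpolation=cv2.INTER_CUBIC))
```

```text
t 26.6 pos [497.5 101.4  84.8] F [-2.  -4.4 10.7] w 0.126 shift [  0.   -0.  -65.2] [-0.  0.  0.]
hitch_pin [(array([280.3, 257.8]), 0.56)]
handle []
keeper_bar [(array([276.4, 228.9]), 0.98), (array([ 97.3, 360.5]), 0.21)]
keeper_tab [(array([276.5, 218.6]), 0.87)]
```

View pics/w7c.png

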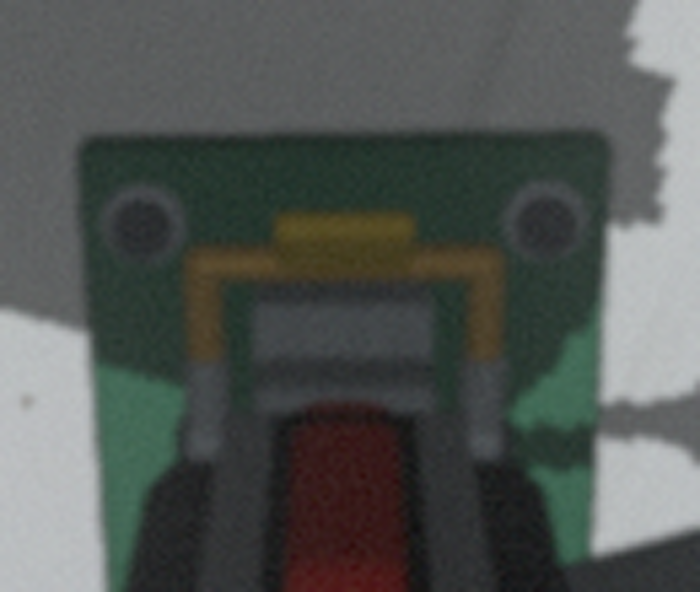

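The pin is home: z stopped at 84.8 as predicted, with 12 N of pressing, the collar flush on the flat and the loop still open and level at crop (345,260). Now I release, rise and move out over the loop.

send_rows([
  [1,0,0,-0.0005,0,0,0],
  [0.4,0,0,0,0,0,0],
  [0.4,0,0,0,0,0,0],
  [0.4,0,0,0,0,0,0],
  [0.4,0,0,-0.006,0,0,0],
  [0.4,0,0,-0.01,0,0,0],
  [0.4,0,0,-0.01,0,0,0],
  [0.4,0,0,-0.008,0,0,0],
  [0.4,0,0,-0.004,0,0,0],
  [0.4,0,0,0,0,0,0],
])

```text
time_s: 28.1
eef_pos: [497.5, 101.4, 122.6]
ee_rot: [0.0, -0.153, 0.988, -0.0]
force: [-0.3, -0.8, 0.0]
grip_width: 0.302
grip_force: 0.0
```

Run:
```python
from h import *
np.set_printoptions(precision=1,suppress=True)
a=np.array([np.cos(.3),np.sin(.3),0]);n=np.array([497.5,101.4,0])
plan([497.5,101.4,110],0.3)
p=ctrl.capture("wrist")
for q,z in(("hitch_pin",68),("handle",93),("keeper_bar",73),("keeper_tab",79)):
  for d in ctrl.landmark_of(q,p)[:2]:
    X=at_z(p,d["point"],z);print(q,np.round(d["point"],1),round(d["score"],2),X,(X-n)@a,(X-n)@[-a[1],a[0],0])
plan(n-27*a+[0,0,88],0.3)
hs=cv2.cvtColor(p["img"],cv2.COLOR_RGB2HSV)[180:260,225:335]
m=(abs(hs[...,0].astype(int)-25)<6)&(hs[...,1]>140)
ys,xs=np.nonzero(m);print("yellow",xs.min()+225,xs.max()+225,ys.min()+180,ys.max()+180,m.sum())
```

```text
t 28.1 pos [497.5 101.4 122.6] F [-0.3 -0.8  0. ] w 0.302 shift [ 0.  -0.  12.6] [-0.  0.  0.]
hitch_pin [275.6 222.5] 0.71 [489.8  96.7  68. ] -8.77958251676606 -2.1657111911974085
hitch_pin [278.7 234.4] 0.66 [498.  101.7  68. ] 0.5921052057980865 0.14945778297894152
handle [277.2 245.1] 0.74 [495.1  99.8  93. ] -2.799866333832261 -0.7994668666018383
keeper_bar [276.7 210.4] 0.92 [479.   94.2  73. ] -19.780716216319995 -1.380876887112224
keeper_tab [275.2 198.5] 0.79 [469.3  90.2  79. ] -30.20417348376922 -2.379245374942684
t 28.35 pos [497.3 101.4 122.1] F [ 0.4  0.5 -0.6] w 0.297 shift [26.8  0.1 34.1] [ 0. -0.  0.]
yellow 269 284 200 206 14
```

send_rows([
  [1,0.006,0,0,0,0,0],
  [1,0.008,0,0,0,0,0],
  [1,0.008,0,0,0,0,0],
  [1,0.0045,0,0.004,0,0,0],
  [1,0,0,0.007,0,0,0],
  [1,0,0,0.008,0,0,0],
  [1,0,0,0.008,0,0,0],
  [1,0,0,0.006,0,0,0],
  [1,0,0,0.003,0,0,0],
  [1,0,0,0,0,0,0],
])

```text
time_s: 29.6
eef_pos: [472.2, 93.4, 86.3]
ee_rot: [-0.0, -0.153, 0.988, 0.0]
force: [-0.6, 0.0, -0.1]
grip_width: -0.001
grip_force: 0.0
```

send_rows([
  [1,0,0,0.002,0,0,0],
  [1,0,0,0.002,0,0,0],
  [1,0,0,0.002,0,0,0],
  [1,0,0,0.002,0,0,0],
  [1,0,0,0.002,0,0,0],
  [1,0,0,0.002,0,0,0],
  [1,0,0,0.002,0,0,0],
  [1,0,0,0.002,0,0,0],
  [1,0,0,0.0,0,0,0],
  [1,0,0,0,0,0,0],
])

```text
time_s: 30.85
eef_pos: [472.2, 93.4, 70.4]
ee_rot: [0.0, -0.153, 0.988, -0.0]
force: [-0.4, 0.7, 0.4]
grip_width: -0.002
grip_force: 0.0
```

send_rows([
  [1,0,0,0.0015,0,0,0],
  [1,0,0,0.0015,0,0,0],
  [1,0,0,0.0015,0,0,0],
  [1,0,0,0.0015,0,0,0],
  [1,0,0,0.0015,0,0,0],
  [1,0,0,0.001,0,0,0],
  [1,0,0,0.001,0,0,0],
  [1,0,0,0.001,0,0,0],
  [1,0,0,0.0,0,0,0],
  [1,0,0,0,0,0,0],
])

```text
time_s: 32.1
eef_pos: [472.2, 93.4, 59.9]
ee_rot: [-0.0, -0.153, 0.988, 0.0]
force: [0.6, -0.7, 0.6]
grip_width: -0.002
grip_force: 0.3
```

Run:
```python
from h import *
np.set_printoptions(precision=1,suppress=True)
p=ctrl.capture("wrist");q,R,s=tool();print(q,s["force"],s["wrist_torque"])
for k in("keeper_bar","keeper_tab","handle","hitch_pin"):
  print(k,[(np.round(d["point"],1),round(d["score"],2)) for d in ctrl.landmark_of(k,p)[:1]])
print("tcp",proj(p,q))
```

```text
[472.2  93.4  59.9] [0.6 0.1 1.3] [-0.  -0.1 -0. ]
keeper_bar []
keeper_tab []
handle []
hitch_pin []
tcp [278.3 272.9]
```

Contact is beginning, about as expected. I press on gently.

send_rows([
  [1,0,0,0.0006,0,0,0],
  [1,0,0,0.0006,0,0,0],
  [1,0,0,0.0006,0,0,0],
  [1,0,0,0.0006,0,0,0],
  [1,0,0,0.0006,0,0,0],
  [1,0,0,0.0006,0,0,0],
  [1,0,0,0.0006,0,0,0],
  [1,0,0,0,0,0,0],
  [1,0,0,0,0,0,0],
  [1,0,0,0,0,0,0],
])

```text
time_s: 33.6
eef_pos: [472.2, 93.4, 55.7]
ee_rot: [0.0, -0.153, 0.988, -0.0]
force: [1.3, -0.1, 2.3]
grip_width: -0.0
grip_force: 1.4
```

send_rows([
  [1,0,0,0.0006,0,0,0],
  [1,0,0,0.0006,0,0,0],
  [1,0,0,0.0006,0,0,0],
  [1,0,0,0.0006,0,0,0],
  [1,0,0,0.0006,0,0,0],
  [1,0,0,0.0004,0,0,0],
  [1,0,0,0,0,0,0],
  [1,0,0,0,0,0,0],
  [1,0,0,0,0,0,0],
  [1,0,0,0,0,0,0],
])

```text
time_s: 34.85
eef_pos: [472.4, 93.4, 52.5]
ee_rot: [0.0, -0.153, 0.988, -0.0]
force: [1.0, -0.1, 6.2]
grip_width: 0.001
grip_force: 3.0
```

send_rows([
  [1,0,0,0.0006,0,0,0],
  [1,0,0,0.0006,0,0,0],
  [1,0,0,0.0006,0,0,0],
  [1,0,0,0.0006,0,0,0],
  [1,0,0,0,0,0,0],
  [1,0,0,0,0,0,0],
  [1,0,0,0,0,0,0],
  [1,0,0,0,0,0,0],
  [1,0,0,0,0,0,0],
  [1,0,0,0,0,0,0],
])

```text
time_s: 36.1
eef_pos: [472.0, 93.4, 49.7]
ee_rot: [-0.0, -0.153, 0.988, 0.0]
force: [-0.5, -1.1, 0.9]
grip_width: -0.001
grip_force: 0.6
```

The force dropped from 6 to 1 N, so the loop has snapped under. I press on a little to reach the closed angle.

send_rows([
  [1,0,0,0.0006,0,0,0],
  [1,0,0,0.0006,0,0,0],
  [1,0,0,0.0006,0,0,0],
  [1,0,0,0.0006,0,0,0],
  [1,0,0,0.0006,0,0,0],
  [1,0,0,0.0006,0,0,0],
  [1,0,0,0,0,0,0],
  [1,0,0,0,0,0,0],
  [1,0,0,0,0,0,0],
  [1,0,0,0,0,0,0],
])

```text
time_s: 37.35
eef_pos: [472.1, 93.4, 46.2]
ee_rot: [-0.0, -0.153, 0.988, 0.0]
force: [-0.1, -0.2, 1.0]
grip_width: -0.0
grip_force: 0.5
```

send_rows([
  [1,0,0,0.0006,0,0,0],
  [1,0,0,0.0006,0,0,0],
  [1,0,0,0,0,0,0],
  [1,0,0,-0.004,0,0,0],
  [1,0,0,-0.01,0,0,0],
  [1,0,0,-0.018,0,0,0],
  [1,0,0,-0.025,0,0,0],
  [1,0,0,-0.025,0,0,0],
  [1,0,0,-0.02,0,0,0],
  [1,0,0,0,0,0,0],
])

```text
time_s: 38.6
eef_pos: [472.8, 93.4, 148.6]
ee_rot: [0.002, -0.153, 0.988, -0.0]
force: [-0.5, -0.0, -0.9]
grip_width: -0.001
grip_force: 0.0
```

Run:
```python
from h import *
np.set_printoptions(precision=1,suppress=True)
p=ctrl.capture("wrist");save(p,"end");q,R,s=tool();print(q,s["force"],s["time_s"])
a=np.array([np.cos(.3),np.sin(.3),0]);n=np.array([497.5,101.4,0])
for th in(0,.75,1.0,1.15,1.25):
    L=22 if th<.8 else max(22,23/np.sin(th)); b=n-a*L*np.cos(th)+[0,0,73-L*np.sin(th)]
    t=b-a*9*np.cos(th-.785)-np.array([0,0,9*np.sin(th-.785)]); print(th,"bar",proj(p,b),"tab",proj(p,t))
print("endtop",proj(p,n-14*a+[0,0,68]),"endbot",proj(p,n-14*a+[0,0,52]))
for k in("keeper_bar","keeper_tab","handle","hitch_pin"):
  print(k,[(np.round(d["point"],1),round(d["score"],2)) for d in ctrl.landmark_of(k,p)[:2]])
hs=cv2.cvtColor(p["img"],cv2.COLOR_RGB2HSV)
m=(abs(hs[...,0].astype(int)-26)<6)&(hs[...,1]>130)
m[:,:240]=0;m[:,320:]=0;m[:150]=0;m[300:]=0
for r in np.nonzero(m.sum(1))[0]: c=np.nonzero(m[r])[0];print(r,c.min(),c.max(),len(c))
print("col 279:",[(r,p["img"][r,279].tolist()) for r in range(205,262,2)])
```

```text
[472.2  93.4 147.4] [-0.2 -0.4 -0.1] 38.65
0 bar [279.1 227.5] tab [279.1 223.1]
0.75 bar [279.1 227.2] tab [279.1 217.5]
1.0 bar [279.1 225.1] tab [279.1 215.1]
1.15 bar [279.  229.7] tab [279.1 219.7]
1.25 bar [279.  232.5] tab [279.1 222.5]
endtop [279.  234.1] endbot [279.  226.8]
keeper_bar [(array([  7.6, 153.3]), 0.61), (array([275.1, 232.9]), 0.48)]
keeper_tab [(array([275. , 217.7]), 0.75), (array([276.4, 247.2]), 0.44)]
handle [(array([278. , 259.4]), 0.83)]
hitch_pin [(array([278.4, 248.4]), 0.56), (array([  8.7, 154. ]), 0.22)]
220 274 282 7
221 274 281 5
222 272 283 7
223 272 282 8
224 271 281 4
225 283 283 1
col 279: [(205, [84, 86, 87]), (207, [84, 85, 85]), (209, [55, 59, 58]), (211, [41, 54, 46]), (213, [41, 52, 49]), (215, [39, 53, 47]), (217, [40, 52, 44]), (219, [71, 67, 37]), (221, [85, 76, 39]), (223, [83, 76, 43]), (225, [78, 71, 44]), (227, [51, 51, 47]), (229, [46, 47, 52]), (231, [46, 51, 53]), (233, [53, 59, 61]), (235, [61, 67, 67]), (237, [64, 67, 71]), (239, [60, 61, 64]), (241, [48, 52, 52]), (243, [50, 52, 53]), (245, [52, 47, 46]), (247, [45, 35, 34]), (249, [49, 31, 29]), (251, [52, 36, 34]), (253, [55, 38, 36]), (255, [49, 29, 25]), (257, [33, 27, 29]), (259, [27, 32, 32]), (261, [21, 27, 29])]
```

Run:
```python
from h import *
np.set_printoptions(precision=1,suppress=True)
p=ctrl.capture("wrist");q,R,s=tool()
a=np.array([np.cos(.3),np.sin(.3),0]);n=np.array([497.5,101.4,0])
d=np.array([497.5,101.4,84.8])-q
w=dict(p);w["t"]=np.array(p["t"])-np.array(p["R"])@d
def pts(th,L):
    b=n-a*L*np.cos(th)+[0,0,73-L*np.sin(th)];return b,th
def ext(pp,th,L,T):  # min row over tab end corners (3 mm thick)
    b,_=pts(th,L);u=-a*np.cos(th-.785)-np.array([0,0,np.sin(th-.785)]);v=np.cross(u,[-a[1],a[0],0]);
    return min(proj(pp,b+u*T+v*k)[1] for k in(-1.5,1.5))
for T in(9,10,11,12): print(T,"w7",round(ext(w,0,22,T),1),"now",[(th,round(ext(p,th,max(22,23/np.sin(th)),T),1)) for th in(1.0,1.08,1.15,1.2,1.28)])
print(ctrl.sense()["time_s"])
g=p["img"][212:232,274:284].astype(int);print((g[...,0]-g[...,2]).mean(1).round())
```

```text
9 w7 219.6 now [(1.0, np.float64(217.3)), (1.08, np.float64(219.9)), (1.15, np.float64(222.1)), (1.2, np.float64(223.5)), (1.28, np.float64(225.6))]
10 w7 218.8 now [(1.0, np.float64(216.1)), (1.08, np.float64(218.8)), (1.15, np.float64(221.0)), (1.2, np.float64(222.4)), (1.28, np.float64(224.4))]
11 w7 218.0 now [(1.0, np.float64(215.0)), (1.08, np.float64(217.7)), (1.15, np.float64(219.9)), (1.2, np.float64(221.2)), (1.28, np.float64(223.3))]
12 w7 217.3 now [(1.0, np.float64(213.9)), (1.08, np.float64(216.6)), (1.15, np.float64(218.7)), (1.2, np.float64(220.1)), (1.28, np.float64(222.2))]
38.9
[-5. -5. -6. -8. -8. -8. -8. -6.  0. 19. 36. 42. 42. 43. 42. 40. 31. 12.
 -0. -4.]
```

The tab shows only below the shaft's lower edge and the bar is hidden underneath, at an angle of about 1.12–1.15. That leaves little margin, so I nudge the tab further in while watching the force.

send_rows([
  [1,0,0,0.008,0,0,0],
  [1,0,0,0.018,0,0,0],
  [1,0,0,0.022,0,0,0],
  [1,0,0,0.022,0,0,0],
  [1,0,0,0.016,0,0,0],
  [1,0,0,0.009,0,0,0],
  [1,0,0,0.004,0,0,0],
  [1,0,0,0.002,0,0,0],
  [1,0,0,0.001,0,0,0],
  [1,0,0,0.001,0,0,0],
])

```text
time_s: 40.15
eef_pos: [472.5, 93.4, 44.4]
ee_rot: [0.0, -0.153, 0.988, -0.0]
force: [-0.2, -0.3, 1.9]
grip_width: -0.002
grip_force: 0.6
```

send_rows([
  [1,-0.0004,0,0,0,0,0],
  [1,-0.0004,0,0,0,0,0],
  [1,-0.0004,0,0,0,0,0],
  [1,0,0,0,0,0,0],
  [1,0,0,0,0,0,0],
  [1,0,0,0,0,0,0],
  [1,0,0,0,0,0,0],
  [1,0,0,0,0,0,0],
  [1,0,0,0,0,0,0],
  [1,0,0,0,0,0,0],
])

```text
time_s: 41.4
eef_pos: [473.0, 93.7, 44.1]
ee_rot: [-0.0, -0.153, 0.988, 0.0]
force: [-4.6, -2.0, 4.0]
grip_width: 0.0
grip_force: 2.4
```

send_rows([
  [1,0.001,0,0,0,0,0],
  [1,0.001,0,-0.002,0,0,0],
  [1,0,0,-0.008,0,0,0],
  [1,0,0,-0.016,0,0,0],
  [1,0,0,-0.022,0,0,0],
  [1,0,0,-0.022,0,0,0],
  [1,0,0,-0.02,0,0,0],
  [1,0,0,-0.01,0,0,0],
  [1,0,0,0,0,0,0],
  [1,0,0,0,0,0,0],
])

```text
time_s: 42.65
eef_pos: [471.1, 93.2, 143.4]
ee_rot: [-0.001, -0.153, 0.988, 0.0]
force: [-0.0, -0.2, 0.1]
grip_width: 0.004
grip_force: 0.0
```

Run:
```python
from h import *
np.set_printoptions(precision=1,suppress=True)
ctrl.capture("wrist");p=ctrl.capture("wrist");q,R,s=tool();print(q,s["force"],s["time_s"])
a=np.array([np.cos(.3),np.sin(.3),0]);n=np.array([497.5,101.4,0])
def ext(th,T):
    L=max(22,23/np.sin(th));b=n-a*L*np.cos(th)+[0,0,73-L*np.sin(th)];u=-a*np.cos(th-.785)-np.array([0,0,np.sin(th-.785)]);v=np.cross(u,[-a[1],a[0],0])
    return round(float(min(proj(p,b+u*T+v*k)[1] for k in(-1.5,1.5))),1)
for T in(9,10,11): print(T,[(th,ext(th,T)) for th in(1.0,1.08,1.15,1.2,1.28)])
print("endtop",proj(p,n-14*a+[0,0,68])[1],"endbot",proj(p,n-14*a+[0,0,52])[1])
g=p["img"][206:246,272:286].astype(int);print(list(zip(range(206,246),(g[...,0]-g[...,2]).mean(1).round().astype(int),g.mean((1,2)).round().astype(int))))
print([(np.round(d["point"],1),round(d["score"],2)) for d in ctrl.landmark_of("hitch_pin",p)[:1]],proj(p,n+[0,0,68]))
```

```text
[471.1  93.2 143.4] [ 0.4 -0.1  0.4] 42.75
9 [(1.0, 219.2), (1.08, 221.9), (1.15, 224.1), (1.2, 225.5), (1.28, 227.6)]
10 [(1.0, 218.1), (1.08, 220.8), (1.15, 222.9), (1.2, 224.3), (1.28, 226.4)]
11 [(1.0, 216.9), (1.08, 219.6), (1.15, 221.8), (1.2, 223.2), (1.28, 225.3)]
endtop 238.99874713210372 endbot 231.33253983913926
[(206, np.int64(-2), np.int64(85)), (207, np.int64(-2), np.int64(86)), (208, np.int64(-3), np.int64(86)), (209, np.int64(-2), np.int64(85)), (210, np.int64(-4), np.int64(86)), (211, np.int64(-2), np.int64(84)), (212, np.int64(-3), np.int64(76)), (213, np.int64(-4), np.int64(56)), (214, np.int64(-5), np.int64(43)), (215, np.int64(-7), np.int64(43)), (216, np.int64(-7), np.int64(45)), (217, np.int64(-8), np.int64(43)), (218, np.int64(-7), np.int64(44)), (219, np.int64(-8), np.int64(45)), (220, np.int64(-8), np.int64(44)), (221, np.int64(-8), np.int64(45)), (222, np.int64(-8), np.int64(45)), (223, np.int64(0), np.int64(47)), (224, np.int64(18), np.int64(54)), (225, np.int64(33), np.int64(60)), (226, np.int64(38), np.int64(64)), (227, np.int64(40), np.int64(64)), (228, np.int64(39), np.int64(65)), (229, np.int64(38), np.int64(63)), (230, np.int64(30), np.int64(61)), (231, np.int64(12), np.int64(54)), (232, np.int64(-2), np.int64(50)), (233, np.int64(-5), np.int64(49)), (234, np.int64(-5), np.int64(49)), (235, np.int64(-4), np.int64(49)), (236, np.int64(-5), np.int64(48)), (237, np.int64(-4), np.int64(51)), (238, np.int64(-5), np.int64(58)), (239, np.int64(-6), np.int64(65)), (240, np.int64(-6), np.int64(67)), (241, np.int64(-5), np.int64(67)), (242, np.int64(-6), np.int64(67)), (243, np.int64(-6), np.int64(67)), (244, np.int64(-6), np.int64(65)), (245, np.int64(-5), np.int64(58))]
[(array([278.9, 250.9]), 0.71)] [278.4 254.4]
```

The tab edge gives an angle of about 1.17, the shaft edges match their projected positions, and the arm is clear. I hand in.

```bash
python3 -c "
from rig import ctrl
print(ctrl.finish_job())"
```

```text
the job is handed in; nothing more can be done
None
```

The pin is fully home in the cross hole and the loop is snapped under the shaft end at about 1.17 rad by my image estimate. The arm is clear and the job is handed in at about 43 s; the hand-in returned no verdict.

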